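# Lever open the heavy hatch of the battery box

## Task

Get the fire-safe battery box open for a colleague: first push its bolt all the way back so that the hatch is unlocked, then press the long end of the lever down onto its rubber buffer so that the heavy hatch is raised, and finish while still holding the lever down there. Only push and press with the fingers: do not touch the hatch itself, do not lift the lever from its cradle, and leave the things standing around where they are.

Things in the scene. Friction and masses are not known exactly. Their poses are not given: they have to be found in the camera images.
- station: Fixed green-painted steel box and lever cradle on one base. Origin on the table under the middle of the lever's cradle; z up; y runs along the lever from the box (-y) to the lever's long end (+y). Box 150 (x) x 140 (y) x 83 mm tall, y = -240 to -100 mm. Cradle: two cheeks 14 mm thick, 50 mm long, 102 mm tall at x = -26 and +26 mm, with slots open at the top that hold the lever's pin.
- guide_top (a point): Top centre of the bolt's guide, a fixed block 24 mm wide (x), 160 mm long (y), 96.5 mm tall, at station x = 95, y = 20 mm. Two steel straps cross over the bolt at station y = -50 and +85 mm, their tops 114 mm above the table. Axes as the station's.
- hatch: Heavy dark steel hatch (about 4 kg, 150 x 180 x 10 mm) on the box. Origin on its hinge line, 235 mm from the station's origin on the -y side, 89 mm above the table. Axes as the station's when shut; it turns about x so that the free edge (+y) rises. With the lever on the buffer it stands about 0.205 to 0.235 rad open; it falls shut if the lever is let go.
- hatch_edge (a point): Middle of the top of the hatch's free edge, 180 mm from the hinge, 94 mm above the table when shut, lying over the lever's short arm. An ear, 35 x 30 mm, sticks out at the hatch's +x side (station x = 75 to 110, y = -100 to -70 mm) and lies under the bolt while locked. Axes as hatch.
- lever: Loose steel bar, 28 x 12 mm, with a 10 mm cross pin in the cradle. Origin mid-pin, 85 mm above the table; axes as the station's at rest. Short arm (85 mm, roller on top) under the hatch's edge; long arm (240 mm, +y) slopes up 0.25 rad at rest, down about 0.2 rad on the buffer. Pressing it at the pad takes 5 to 10 N once unlocked; it cannot raise a locked hatch.
- lever_pad (a point): Middle of the top face of the lever's pad (50 mm wide, 55 mm along the lever, 16 mm thick), to be pressed; about 145 mm above the table at rest, about 54 mm when the lever meets the buffer, and about 44 mm with the buffer fully pressed in. Axes as lever.
- bolt (a joint): Travel of the flat steel slide bolt (bar 16 x 150 x 12 mm, its top 108.5 mm above the table) along the station's +y direction, in m: 0 fully shut over the hatch's ear, 0.050 fully back at its end stop; the hatch is free from 0.035. It slides with about 2.5 N of friction and stays where it is left.
- bolt_tab (a point): Middle of the top of the bolt's upright tab (26 mm wide across the slide, 10 mm thick along it, 31 mm tall above the bar), 142.5 mm above the table. The tab is pushed along the station's +y. Axes as the station's.
- jar: Bystander: small closed grey jar, 50 mm diameter, 85 mm tall, on the table. Origin under its centre.
- tape: Bystander: yellow tape measure, 60 x 32 x 55 mm, on the table. Origin under its centre.
- screwdriver: Bystander: screwdriver lying on the table along its x axis. Origin under its middle.
- offcut: Bystander: light wooden offcut, 70 x 45 x 45 mm, on the table. Origin under its centre.
- buffer: Springy black rubber buffer under the lever's long arm, 170 mm from the pin, a round post of 32 mm diameter on the base. Origin at the centre of its top, 43 mm above the table when free; axes as the station's. It gives up to 10 mm, 2.5 N per mm, and is hard beyond that.

How it is judged:
By the outcome, as a careful person would: the job done as asked, in the order asked, and still so for the second after the job is handed in, while the arm keeps its last pose, push and grip.
It also fails if it takes over 40 s, if anything falls off the work surface, if the arm or the gripper's body presses on something with over 40 N, if the wrist force passes 120 N, or if a joint passes its speed limit or range.

## Robot

A 7-joint arm with a two-finger parallel gripper is mounted at the origin on the work surface. World frame = base frame: x ahead of the robot, y to its left, z up, the work surface at z = 0. Lengths are in mm, angles in rad, forces in N, time in s.
With the tool pointing down it reaches from about 425 to 875 mm from the base axis. Payload 8.4 kg.
Tool frame: the origin (TCP) lies midway between the tips of the shut fingers; the grasp point (between the pads) lies 19 mm behind it; x points along the fingers, y is the direction in which the jaws open and shut, and the axes are right-handed (so a half turn about x gives the same grasp; the last joint's range is limited). The gripper opens to 87 mm and grips with 3 to 60 N. Pads are 19 mm wide; open, the fingers measure 117 mm over their backs; the gripper's body (75 mm by 190 mm) begins 51 mm behind the grasp point.
Start: joints at [-1.204, 0.333, 0.04, 1.465, -0.013, 1.343, -0.059], TCP at [291.936, 580.721, 222.546] pointing down, gripper open.
Joint ranges: [-2.58, 2.58], [-0.38, 2.09], [-1.3, 1.39], [0.25, 2.4], [-1.5, 4.64], [0.08, 2.09], [-2.65, 2.65]. Speed limits (rad/s): [2.22, 2.22, 2.79, 2.79, 3.14, 3.14, 3.14].

## Interface

Orientations are given as a unit quaternion [w, x, y, z].
In Python, from rig import robot gives the robot as it stands.
- The arm moves only by the shell command python3 -m creep 'ROWS' [FORCE]. ROWS is JSON, a list of rows, each a list of 7 numbers: the shift along the tool's x, y, z in cm, then the turn, a rotation vector about the tool's x, y, z in rad, then the opening, from 0 (shut) to 1 (fully open). In form: [[tx, ty, tz, ax, ay, az, hand], ...]. A call has 1 to 12 rows; each row shifts and turns the commanded pose from where the row before left it, along the tool's axes as they then stand; what a row does not reach is not made up. A row lasts 1/12 s, in which the tool goes at most 41.7 mm and 7.16 degrees, less where a joint would pass 70% of its speed; a pose out of reach is approached as far as the arm can. A call with a gripper value outside its range is refused whole. The fingers move at their own pace and stop on an object; FORCE is the grip in N (left out, the last holds). Time passes only in rows, so rows that do not move let the fingers close. It gives the time, the measured TCP pose, the force and the opening at its end, in the units of the state.
- robot.get_state(): the state, without advancing time (a new reading comes with each control period).
- robot.camera(name): name is "scene" or "side" or "wrist"; returns the picture (400x640x3 uint8, red, green, blue); there is no depth.
- robot.camera_info(name): a dict with "fov_y" (degrees; the focal length in pixels is half the picture's height over the tangent of half this angle, whatever the lens; pixels are square), "cx", "cy" (the principal point, pixels), "rvec" (rotation vector, rad) and "tvec" (3), from world to camera coordinates, as OpenCV has them. Camera axes: x right, y down, z forward; pixel columns grow to the right and rows downward; lengths in mm; the calibration is good to about 2 mm. A picture is of the moment at which its call begins: read the wrist's pose just before it. camera_info takes no time and is no camera call; for the wrist camera it gives the pose at the moment of the call.
- robot.sign_off(): hands the job in, once; it reports no verdict.
Trained networks look in the newest picture that a camera, given by its name, has taken for a name from the list of things; names that differ only in an ending like _2 or _b are one class to them, and where a whole thing is asked for, a point or a joint stands for the part that bears it (a point fixed in the world has none). Each returns a list of dicts, best first, with "score" (0 to 1); they miss things now and then, are a little off and sometimes report something else, mostly with a low value. They report only what shows in the picture. A call takes as long as a camera call.
- robot.look_for(name, camera): "rect" ([centre column, centre row, width, height] in pixels, round what is visible of it).
- robot.trace(name, camera): "region" (400x640 bool, what is visible of it) and "rect" ([centre column, centre row, width, height] in pixels, round what is visible of it).
The state is a dict: "t": time; "joints": joint angles; "joint_velocities": joint speeds; "joint_efforts": joint torques, N m; "eef_pos": TCP position; "orientation": TCP orientation; "contact_force": force on the tool from outside, world axes, zero at the start; "ft_torque": the same for the moment, N m; "finger_gap": opening from 0.0 (shut) to 1.0 (fully open).
Only numpy, scipy, OpenCV 4.12 (cv2) and the standard library are available. Lean on these libraries where they do the work, as an engineer would, in place of code of your own. Each camera call takes 0.05 s, during which the arm holds its last target.

## Working session

There is one attempt and no reset: what is moved stays moved. The work goes in short steps, Python scripts to look and compute and a shell command to move; the robot and the scene stay as the last step left them, time stands still between calls to the robot, and variables do not carry over. Pictures are saved under pics/ and viewed, and the job is handed in when it is done.

```bash
ls; mkdir -p pics; python3 - <<'E'
from rig import robot
import cv2,json
s=robot.get_state(); print(s)
for n in ["scene","side","wrist"]:
    print(n,robot.camera_info(n)); im=robot.camera(n); cv2.imwrite(f"pics/{n}0.png",im[:,:,::-1])
E
```

```text
pics
{'t': 0.0, 'joints': array([-1.20418744,  0.3339266 ,  0.03991332,  1.46630048, -0.01341024,
        1.34330734, -0.05850536]), 'joint_velocities': array([-9.23518170e-05,  2.28372422e-03,  1.09049342e-03, -3.63362576e-04,
        9.63288543e-04,  8.82523196e-04, -6.03245988e-04]), 'joint_efforts': array([ 1.67400945e-04, -6.56372595e+01,  1.33587666e+00, -4.03801453e+01,
       -5.96512738e-02,  4.50625573e-02,  1.91669556e-04]), 'eef_pos': array([291.77209315, 580.2893576 , 221.63538955]), 'orientation': array([ 0.6879135 ,  0.16264048,  0.68810579, -0.16380938]), 'contact_force': array([ 0.49733574,  0.40293454, -0.07827814]), 'ft_torque': array([-0.01274614, -0.04966965,  0.0178189 ]), 'finger_gap': 1.0036211075902481}
scene {'fov_y': 56.18909920141888, 'cx': 325.11678051625836, 'cy': 197.84360279573332, 'rvec': array([ 1.63967441,  2.07326394, -0.70365006]), 'tvec': array([ 124.29289811, -395.05143729, 1367.36221889])}
side {'fov_y': 56.02844446809991, 'cx': 316.7983468657596, 'cy': 203.28615139694108, 'rvec': array([ 2.37767243, -0.06820302,  0.00921867]), 'tvec': array([-577.9283245 ,  138.54135721, 1069.54835419])}
wrist {'fov_y': 59.80058292261144, 'cx': 321.7188381358937, 'cy': 195.24085985487756, 'rvec': array([-2.48078208, -1.5303709 , -0.19583881]), 'tvec': array([-649.5743361 ,  -30.630515  ,  389.77783853])}
```

View pics/scene0.png

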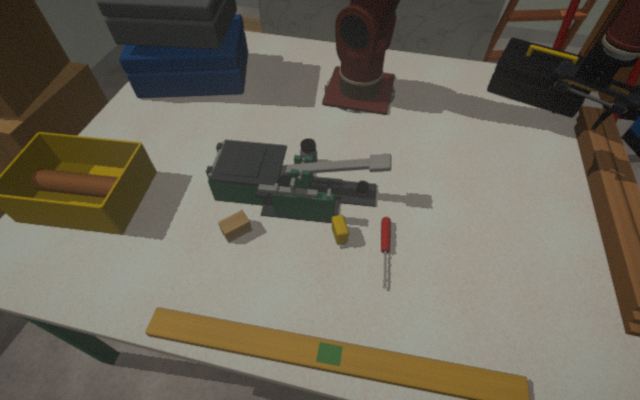

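View pics/side0.png

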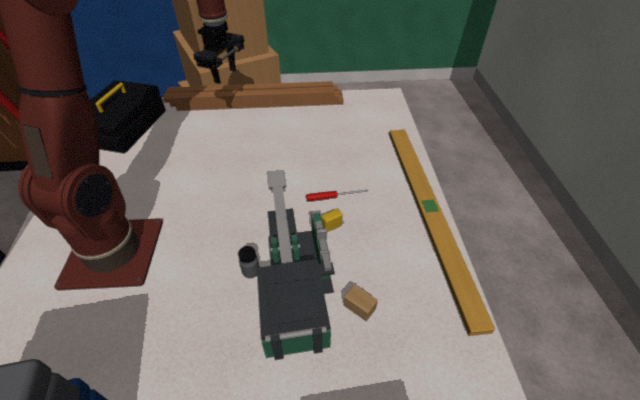

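View pics/wrist0.png

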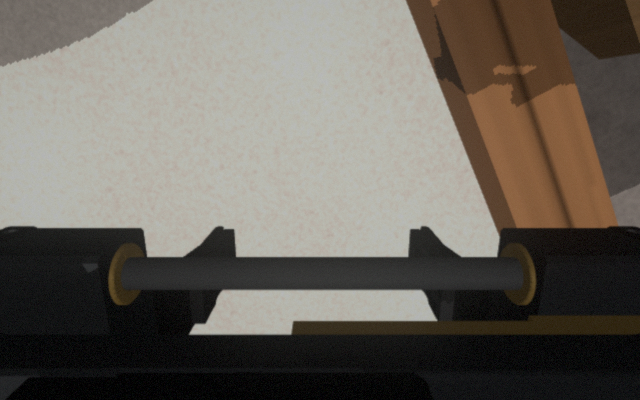

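```bash
cat > h.py <<'E'
import numpy as np,cv2
from rig import robot
def cam(n):
    c=robot.camera_info(n); f=200/np.tan(np.radians(c['fov_y']/2))
    K=np.array([[f,0,c['cx']],[0,f,c['cy']],[0,0,1]]); R=cv2.Rodrigues(np.array(c['rvec']))[0]
    return K,R,np.array(c['tvec'])
def proj(n,P):
    K,R,t=cam(n); p=(np.atleast_2d(P)@R.T+t)@K.T; return p[:,:2]/p[:,2:]
def atz(n,uv,z):
    K,R,t=cam(n); C=-R.T@t; d=R.T@np.linalg.inv(K)@np.array([uv[0],uv[1],1.]); return C+d*(z-C[2])/d[2]
def tri(a,uva,b,uvb):
    Ps=[]
    for n in(a,b):
        K,R,t=cam(n); Ps.append(K@np.c_[R,t])
    X=cv2.triangulatePoints(Ps[0],Ps[1],np.array(uva,float).reshape(2,1),np.array(uvb,float).reshape(2,1))[:,0]; return X[:3]/X[3]
E
python3 - <<'E'
from h import *
for n in ["scene","side"]:
    for k in ["station","lever_pad","bolt_tab","hatch","buffer","jar","tape","screwdriver","offcut","lever"]:
        r=robot.look_for(k,n); print(n,k,[(round(x['score'],2),np.round(x['rect'],1).tolist()) for x in r[:2]])
a=cv2.imread('pics/scene0.png')[120:260,190:430]; cv2.imwrite('pics/s0c.png',cv2.resize(a,(792,462),interpolation=cv2.INTER_CUBIC))
a=cv2.imread('pics/side0.png')[160:360,220:400]; cv2.imwrite('pics/d0c.png',cv2.resize(a,(540,600),interpolation=cv2.INTER_CUBIC))
E
```

```text
scene station [(0.92, [290.9, 182.1, 164.3, 80.5])]
scene lever_pad [(0.64, [337.3, 165.8, 111.2, 25.4])]
scene bolt_tab [(0.75, [289.9, 186.5, 58.0, 20.2])]
scene hatch [(0.86, [247.9, 171.1, 78.1, 62.9]), (0.48, [293.8, 181.7, 172.8, 85.7])]
scene buffer [(0.46, [362.9, 184.5, 7.6, 15.6])]
scene jar [(0.73, [306.9, 148.0, 15.5, 19.6])]
scene tape [(0.68, [342.5, 228.8, 12.4, 34.4])]
scene screwdriver [(0.65, [385.8, 245.6, 8.9, 58.3])]
scene offcut [(0.63, [235.3, 224.6, 32.5, 28.6]), (0.25, [289.3, 186.0, 59.6, 19.8])]
scene lever [(0.67, [335.0, 166.2, 108.7, 26.4])]
side station [(0.87, [293.2, 283.6, 75.4, 153.5])]
side lever_pad [(0.81, [280.5, 217.1, 30.0, 96.5])]
side bolt_tab [(0.57, [322.1, 246.1, 13.4, 53.9])]
side hatch [(0.77, [294.6, 302.5, 80.8, 85.7])]
side buffer []
side jar [(0.85, [249.8, 262.9, 19.4, 37.2])]
side tape [(0.72, [333.2, 222.8, 24.8, 23.8])]
side screwdriver [(0.52, [323.2, 196.9, 40.5, 10.0])]
side offcut [(0.9, [360.2, 304.0, 34.8, 36.7]), (0.43, [332.5, 221.8, 24.0, 23.1])]
side lever [(0.68, [279.9, 215.5, 25.5, 93.4])]
```

View pics/s0c.png

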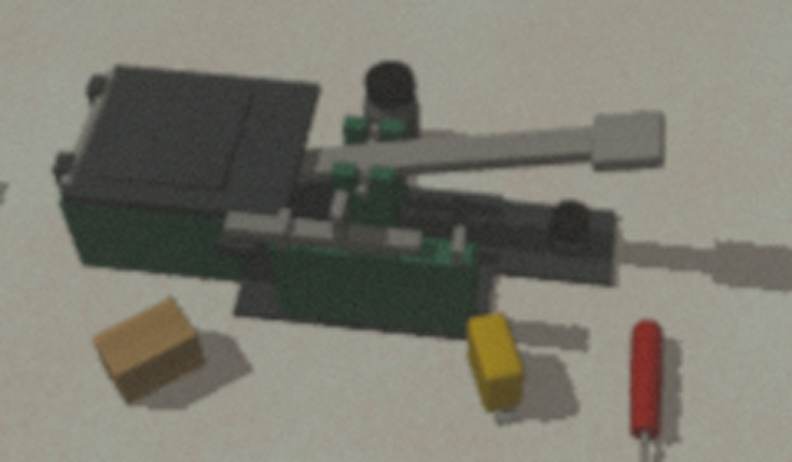

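View pics/d0c.png

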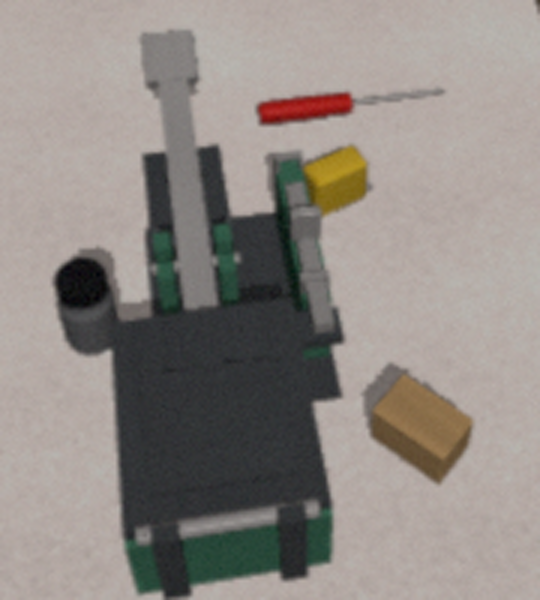

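```bash
cat > fit.py <<'E'
from h import *
from scipy.optimize import least_squares
S=lambda x,y:(190+x/3.3,120+y/3.3); D=lambda x,y:(220+x/3,160+y/3)
c,s=np.cos(.25),np.sin(.25)
obs=[("scene",S(320,85),(-75,-55,94)),("scene",S(118,67),(-75,-235,94)),("scene",S(72,193),(75,-235,94)),
("side",D(125,532),(-75,-235,94)),("side",D(325,505),(75,-235,94)),("side",D(115,320),(-75,-55,94)),
("side",D(340,397),(110,-100,94))]
print("pad tri",tri("scene",S(629,135),"side",D(168,56)))
print("tab tri",tri("scene",S(341,195),"side",D(307,211)))
print("hatch -x free",tri("scene",S(320,85),"side",D(115,320)), "hinge",tri("scene",S(118,67),"side",D(125,532)),tri("scene",S(72,193),"side",D(325,505)))
def w(p,P):
    a=p[2];R=np.array([[np.cos(a),-np.sin(a)],[np.sin(a),np.cos(a)]]);P=np.atleast_2d(np.array(P,float))
    return np.c_[P[:,:2]@R.T+p[:2],P[:,2]]
def res(p): return np.concatenate([proj(n,w(p,P))[0]-uv for n,uv,P in obs])
if 1:
    r=least_squares(res,[600,0,0],loss='soft_l1'); p=r.x
    print(p,np.round(res(p).reshape(-1,2),1).tolist())
    yp=240*c-0-20*s
    for k,P in dict(pad=(0,213*c-22*s*.5,145),tab=(95,-8,142.5),tableorigin=(0,0,0),hinge=(0,-235,94)).items(): print(k,w(p,P))
E
python3 fit.py
```

```text
pad tri [470.10585113 127.92163459 137.90845304]
tab tri [587.75592861 -72.31389542 142.88205374]
hatch -x free [ 429.10531756 -138.20157255   92.4152507 ] hinge [ 445.67023814 -316.40257534   89.39094795] [ 586.92209995 -300.58393309   83.67973904]
[ 4.99083465e+02 -7.79213159e+01  7.77538707e-02] [[-0.3, -0.3], [-0.6, -1.8], [-4.7, -0.8], [-2.0, -0.3], [1.5, -0.5], [-0.5, -0.5], [2.3, -19.5]]
pad [[483.26430319 125.12027577 145.        ]]
tab [[594.41784482 -78.51796833 142.5       ]]
tableorigin [[499.08346484 -77.92131595   0.        ]]
hinge [[ 517.33721881 -312.21130819   94.        ]]
```

```bash
cat > ov.py <<'E'
from h import *
from fit import w
def box(x0,x1,y0,y1,z0,z1): return [(x,y,z) for x in(x0,x1) for y in(y0,y1) for z in(z0,z1)]
def rotx(P,a,o):
    P=np.array(P,float);c,s=np.cos(a),np.sin(a);R=np.array([[1,0,0],[0,c,-s],[0,s,c]]);return P@R.T+o
def shapes(bolt=0,lev=.25,hat=0):
    L=rotx(box(-14,14,-85,240,-6,6),lev,[0,0,85]); P=rotx(box(-25,25,176,231,-6,10),lev,[0,0,85])
    H=rotx(box(-75,75,0,180,-5,5),hat,[0,-235,89])
    return dict(box=box(-75,75,-240,-100,0,83),g=box(83,107,-60,100,0,96.5),H=H,L=L,P=P,
      c1=box(-33,-19,-25,25,0,102),c2=box(19,33,-25,25,0,102),buf=box(-16,16,149,181,0,43),
      bolt=box(87,103,-98+bolt*1000,52+bolt*1000,96.5,108.5))
def draw(n,img,p,org,sc,sh):
    col=[(0,0,255),(0,255,0),(255,0,0),(0,255,255),(255,0,255),(255,255,0),(255,255,0),(255,255,255),(0,128,255)]
    for (k,B),c in zip(sh.items(),col):
        q=((proj(n,w(p,B))-org+.5)*sc-.5)
        for i in range(8):
            for j in range(i):
                if bin(i^j).count('1')==1: cv2.line(img,tuple(int(v) for v in q[i]),tuple(int(v) for v in q[j]),c,1)
    return img
E
sed -i 's/^obs=\[/obs=[/; s/^("side",D(340,397).*$/]/' fit.py
sed -i 's/^print/if __name__=="__main__": print/; s/^if 1:/if __name__=="__main__":/' fit.py
python3 fit.py
cat > o1.py <<'E'
from ov import *
import sys
p=[float(v) for v in sys.argv[1:4]]
a=cv2.imread('pics/scene0.png')[120:240,200:400]; a=cv2.resize(a,(800,480),interpolation=cv2.INTER_CUBIC); cv2.imwrite(f'pics/os{sys.argv[4]}.png',draw('scene',a,p,(200,120),4,shapes()))
a=cv2.imread('pics/side0.png')[160:360,220:400]; a=cv2.resize(a,(540,600),interpolation=cv2.INTER_CUBIC); cv2.imwrite(f'pics/od{sys.argv[4]}.png',draw('side',a,p,(220,160),3,shapes()))
E
python3 o1.py 501 -80 0.088 1
```

```text
pad tri [470.10585113 127.92163459 137.90845304]
tab tri [587.75592861 -72.31389542 142.88205374]
hatch -x free [ 429.10531756 -138.20157255   92.4152507 ] hinge [ 445.67023814 -316.40257534   89.39094795] [ 586.92209995 -300.58393309   83.67973904]
[ 4.99439694e+02 -7.70954508e+01  8.38641726e-02] [[-0.3, -0.1], [-0.7, -1.4], [-4.4, -0.2], [-1.1, -0.6], [2.3, -1.2], [-0.2, -0.6]]
pad [[482.38019043 125.84569132 145.        ]]
tab [[594.77594046 -77.10957384 142.5       ]]
tableorigin [[499.43969446 -77.0954508    0.        ]]
hinge [[ 519.12468133 -311.2695341    94.        ]]
```

View pics/os1.png

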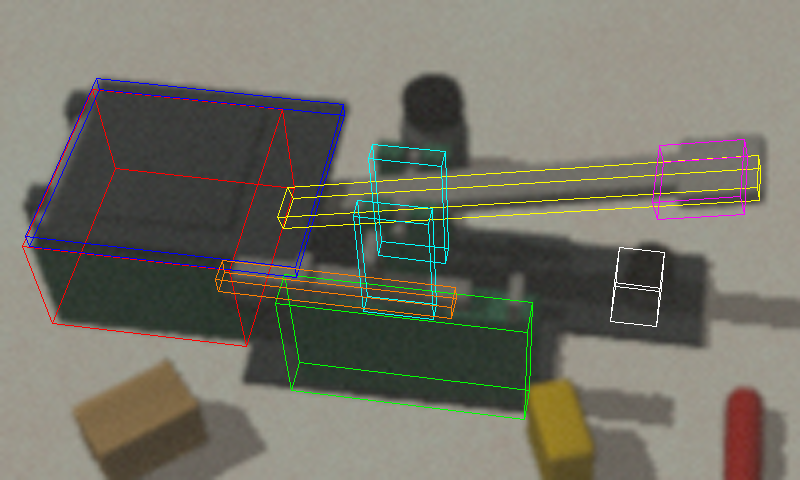

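View pics/od1.png

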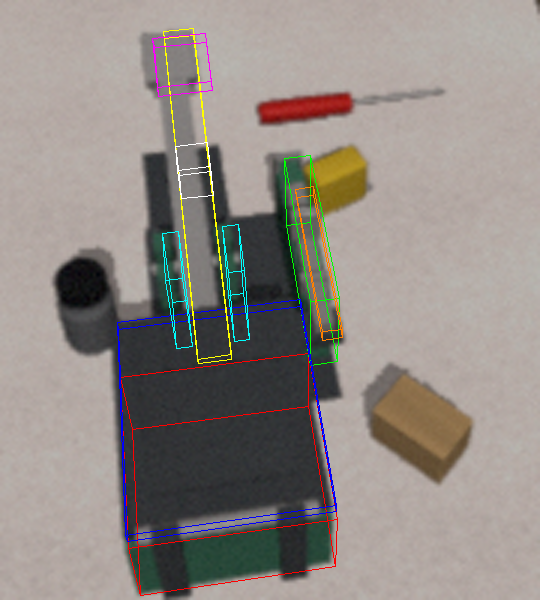

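```bash
cat > fit2.py <<'E'
from ov import *
from scipy.optimize import least_squares
S=lambda x,y:(200+(x+.5)/4-.5,120+(y+.5)/4-.5); D=lambda x,y:(220+(x+.5)/3-.5,160+(y+.5)/3-.5)
pad=lambda x,y:tuple(rotx([(x,y,10)],.25,[0,0,85])[0])
obs=[("scene",S(345,104),(-75,-55,94)),("scene",S(100,80),(-75,-235,94)),("scene",S(27,238),(75,-235,94)),("scene",S(57,320),(75,-240,0)),
("scene",S(527,410),(107,100,0)),("scene",S(644,250),(0,165,43)),("scene",S(716,163),pad(0,204)),
("side",D(125,532),(-75,-235,94)),("side",D(325,506),(75,-235,94)),("side",D(115,321),(-75,-55,94)),("side",D(140,592),(-75,-240,0)),("side",D(330,565),(75,-240,0)),
("side",D(168,57),pad(0,204))]
def pr(n,P,k):
    K,R,t=cam(n);X=np.array(P)@R.T+t;x=X[:,:2]/X[:,2:];r2=(x**2).sum(1)
    return x*(1+k*r2)[:,None]*K[0,0]+K[:2,2]
def res(q,k=True):
    return np.concatenate([pr(n,w(q[:3],P),(q[3] if n=='scene' else q[4]) if k else 0)[0]-uv for n,uv,P in obs])
for k in(0,1):
    r=least_squares(lambda q:res(q,k),[500,-80,.09,0,0],loss='soft_l1');print(r.x,r.cost);print(np.round(res(r.x,k).reshape(-1,2),1).tolist())
E
python3 fit2.py
```

```text
[ 4.95541543e+02 -7.82542026e+01  1.01748300e-01  0.00000000e+00
  0.00000000e+00] 11.412596949351286
[[0.3, -0.8], [-0.3, -0.7], [1.2, -0.7], [0.1, 0.3], [1.1, 0.4], [0.0, 2.4], [-3.0, -0.3], [-0.7, 0.7], [2.7, -1.4], [-1.1, 0.3], [-0.6, 0.6], [0.9, -0.7], [1.7, 0.6]]Traceback (most recent call last):
  File "fit2.py", line 15, in <module>
    r=least_squares(lambda q:res(q,k),[500,-80,.09,0,0],loss='soft_l1');print(r.x,r.cost);print(np.round(res(r.x,k).reshape(-1,2),1).tolist())
    return func(*args, **kwargs)
    result = trf(vector_fun.fun, vector_fun.jac, x0, f0, J0, lb, ub, ftol, xtol,
                 gtol, max_nfev, x_scale, loss_function, tr_solver,
                 tr_options.copy(), verbose, callback=callback_wrapped)
    return trf_no_bounds(
        fun, jac, x0, f0, J0, ftol, xtol, gtol, max_nfev, x_scale,
        loss_function, tr_solver, tr_options, verbose, callback=callback)
    J = jac(x)
    self._update_jac()
    ~~~~~~~~~~~~~~~~^^
    self.J = self.jac_wrapped(xp_copy(self.x), f0=self.f)
             ~~~~~~~~~~~~~~~~^^^^^^^^^^^^^^^^^^^^^^^^^^^^
    J, dct = app
[... 882 characters left out ...]
in <lambda>
    r=least_squares(lambda q:res(q,k),[500,-80,.09,0,0],loss='soft_l1');print(r.x,r.cost);print(np.round(res(r.x,k).reshape(-1,2),1).tolist())
                             ~~~^^^^^
  File "fit2.py", line 13, in res
    return np.concatenate([pr(n,w(q[:3],P),(q[3] if n=='scene' else q[4]) if k else 0)[0]-uv for n,uv,P in obs])
                           ~~^^^^^^^^^^^^^^^^^^^^^^^^^^^^^^^^^^^^^^^^^^^^^^^^^^^^^^^^^
  File "fit2.py", line 10, in pr
    K,R,t=cam(n);X=np.array(P)@R.T+t;x=X[:,:2]/X[:,2:];r2=(x**2).sum(1)
          ~~~^^^
  File "h.py", line 4, in cam
    c=robot.camera_info(n); f=200/np.tan(np.radians(c['fov_y']/2))
ValueError: time passes only in moves, steps and waits
```

```bash
sed -i 's/^def cam/import functools\n@functools.lru_cache\ndef cam/' h.py; python3 fit2.py; python3 o1.py 495.5 -78 0.102 2
```

```text
[ 4.95541543e+02 -7.82542026e+01  1.01748300e-01  0.00000000e+00
  0.00000000e+00] 11.412596949351286
[[0.3, -0.8], [-0.3, -0.7], [1.2, -0.7], [0.1, 0.3], [1.1, 0.4], [0.0, 2.4], [-3.0, -0.3], [-0.7, 0.7], [2.7, -1.4], [-1.1, 0.3], [-0.6, 0.6], [0.9, -0.7], [1.7, 0.6]]
[ 4.95354956e+02 -7.88499585e+01  1.01280847e-01 -3.77139415e-03
 -2.60510492e-02] 11.16396998009453
[[0.1, -0.9], [-0.4, -0.8], [1.1, -0.9], [-0.0, 0.2], [0.9, 0.3], [-0.2, 2.3], [-3.2, -0.4], [-0.6, 0.4], [2.5, -1.5], [-1.1, 0.4], [-0.5, 0.1], [0.7, -1.0], [1.7, 0.7]]
```

View pics/os2.png

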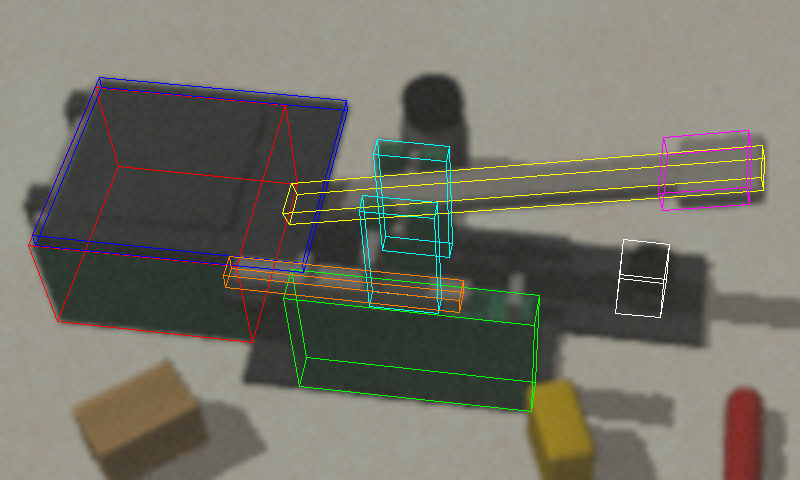

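View pics/od2.png

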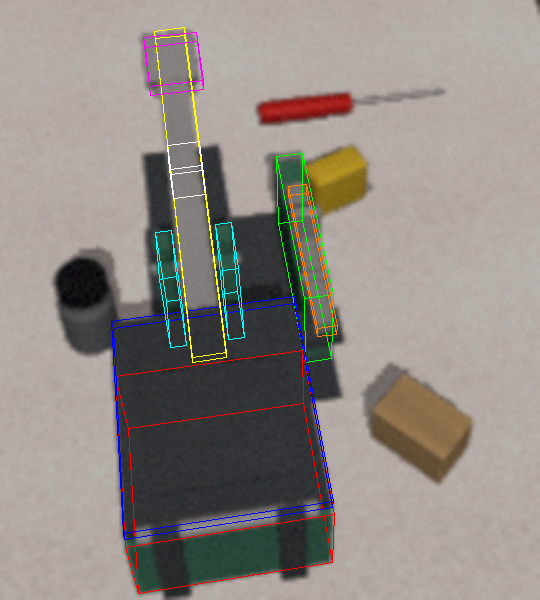

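```bash
cat >> h.py <<'E'
from scipy.spatial.transform import Rotation as Ro
def pose():
    s=robot.get_state(); q=s['orientation']; return s,np.array(s['eef_pos']),Ro.from_quat([q[1],q[2],q[3],q[0]])
def togo(target,yaw_y=None):
    """print shift in tool cm; yaw_y = world dir angle wanted for tool y"""
    s,p,R=pose(); M=R.as_matrix()
    print("t",round(s['t'],2),"p",p.round(1),"x",M[:,0].round(3),"y",M[:,1].round(3),"z",M[:,2].round(3),"F",np.round(s['contact_force'],1),"gap",round(s['finger_gap'],2),"j",np.round(s['joints'],2))
    print("shift cm",(R.inv().apply(np.array(target)-p)/10).round(2))
    if yaw_y is not None:
        ys=np.array([np.cos(yaw_y),np.sin(yaw_y),0]); x=np.array([0,0,-1.]); T=Ro.from_matrix(np.c_[x,ys,np.cross(x,ys)])
        print("turn tool rv",(R.inv()*T).as_rotvec().round(3))
E
python3 - <<'E'
from h import *
togo((590,-105,222),.102)
togo((590,-105,222),.102+np.pi)
E
```

```text
t 1.15 p [291.9 580.7 222.6] x [-0. -0. -1.] y [ 0.449  0.893 -0.   ] z [ 0.893 -0.449  0.   ] F [ 0.9 -0.   0.4] gap 1.01 j [-1.2   0.33  0.04  1.47 -0.01  1.34 -0.06]
shift cm [  0.06 -47.88  57.43]
turn tool rv [1.003 0.    0.   ]
t 1.15 p [291.9 580.7 222.6] x [-0. -0. -1.] y [ 0.449  0.893 -0.   ] z [ 0.893 -0.449  0.   ] F [ 0.9 -0.   0.4] gap 1.01 j [-1.2   0.33  0.04  1.47 -0.01  1.34 -0.06]
shift cm [  0.06 -47.88  57.43]
turn tool rv [-2.139 -0.     0.   ]
```

```bash
python3 -m creep '[[0,-2.4,2.87,0,0,0,0],[0,-2.4,2.87,0,0,0,0],[0,-2.4,2.87,0,0,0,0],[0,-2.4,2.87,0,0,0,0],[0,-2.4,2.87,0,0,0,0],[0,-2.4,2.87,0,0,0,0],[0,-2.4,2.87,0,0,0,0],[0,-2.4,2.87,0,0,0,0],[0,-2.4,2.87,0,0,0,0],[0,-2.4,2.87,0,0,0,0]]' 30; python3 -c "
from h import *
togo((590,-105,222),.102)"
```

```text
t: 1.98
eef_pos: [441.0, 235.6, 222.9]
orientation: [0.688, 0.163, 0.688, -0.163]
contact_force: [1.1, 0.1, -0.4]
finger_gap: 0.324
t 1.98 p [441.  235.6 222.9] x [ 0.     0.001 -1.   ] y [0.449 0.893 0.001] z [ 0.893 -0.449  0.   ] F [ 1.1  0.1 -0.4] gap 0.32 j [-0.84  0.02  0.27  1.83 -0.01  1.29  0.53]
shift cm [  0.07 -23.74  28.61]
turn tool rv [ 1.003e+00 -0.000e+00 -1.000e-03]
```

```bash
python3 -m creep '[[0,-2.4,2.87,0,0,0,0],[0,-2.4,2.87,0,0,0,0],[0,-2.4,2.87,0,0,0,0],[0,-2.4,2.87,0,0,0,0],[0,-2.4,2.87,0,0,0,0],[0,-2.4,2.87,0,0,0,0],[0,-2.4,2.87,0,0,0,0],[0,-2.4,2.87,0,0,0,0],[0,-2.4,2.87,0,0,0,0],[0,-2.1,2.8,0,0,0,0]]' && python3 -m creep '[[0,0,0,0.1,0,0,0],[0,0,0,0.1,0,0,0],[0,0,0,0.1,0,0,0],[0,0,0,0.1,0,0,0],[0,0,0,0.1,0,0,0],[0,0,0,0.1,0,0,0],[0,0,0,0.1,0,0,0],[0,0,0,0.1,0,0,0],[0,0,0,0.1,0,0,0],[0,0,0,0.1,0,0,0],[0,0,0,0,0,0,0]]'; python3 -c "
from h import *
togo((590,-105,222),.102)
for n in ('scene','side','wrist'):
    im=robot.camera(n)[:,:,::-1]; cv2.imwrite(f'pics/{n}1.png',im)
    print(proj(n,pose()[1]))
im=cv2.imread('pics/side1.png')[160:360,220:400]; cv2.imwrite('pics/side1c.png',cv2.resize(im,(540,600),interpolation=cv2.INTER_CUBIC))
"
```

```text
t: 2.82
eef_pos: [590.3, -105.3, 222.9]
orientation: [0.688, 0.163, 0.688, -0.163]
contact_force: [0.4, 0.5, 0.4]
finger_gap: 0.004
t: 3.73
eef_pos: [589.9, -102.8, 222.6]
orientation: [0.525, 0.474, 0.524, -0.474]
contact_force: [0.5, -0.4, 0.3]
finger_gap: 0.003
t 3.73 p [ 589.9 -102.8  222.6] x [ 0. -0. -1.] y [0.995 0.1   0.   ] z [ 0.1   -0.995  0.   ] F [ 0.5 -0.4  0.3] gap 0.0 j [-0.52  0.27  0.75  1.63 -0.19  1.32  0.36]
shift cm [ 0.06 -0.02  0.22]
turn tool rv [-0.001  0.    -0.   ]
[[276.79140104 155.88929256]]
[[322.77733151 217.10398475]]
[[321.79734399 248.12925499]]
```

View pics/wrist1.png

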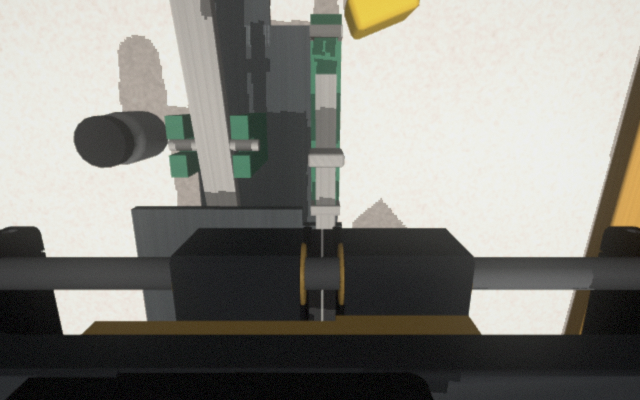

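View pics/side1c.png

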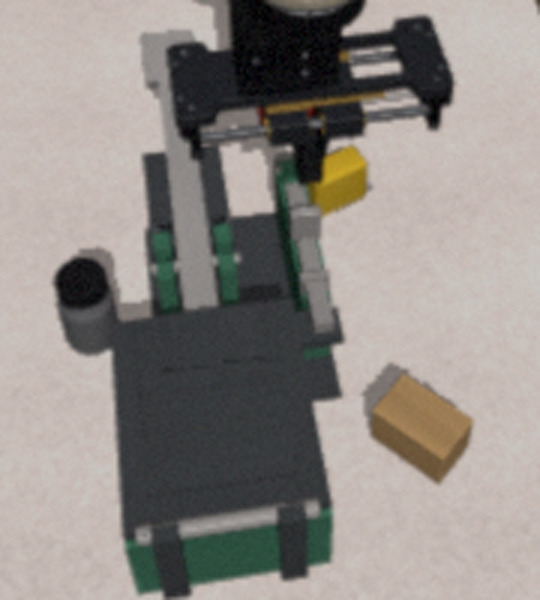

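View pics/scene1.png

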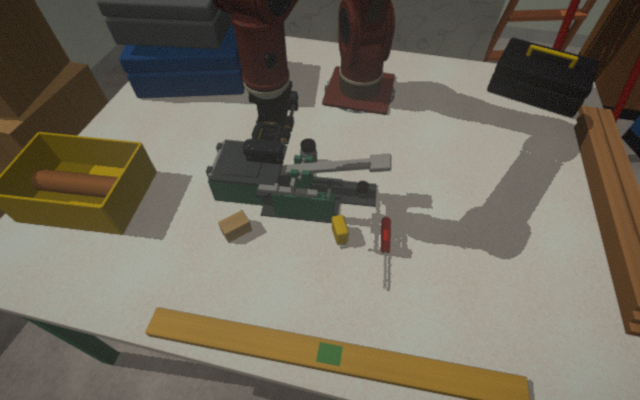

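```bash
python3 -c "
from h import *
for n,uv,z in [('tabtop',(326,155),142.5),('near strap',(325,210),114),('far strap',(325,27),114),('pinL',(172,145),85),('pinR',(256,145),85),('edgeL',(134,208),94),('boltend',(326,75),108.5),('cheekLL',(167,116),102),('cheekRR',(249,116),102)]: print(n,atz('wrist',uv,z).round(1))
"
```

```text
tabtop [588.9 -67.4 142.5]
near strap [ 593.9 -116.2  114. ]
far strap [578.7  19.4 114. ]
pinL [458.2 -81.4  85. ]
pinR [529.8 -73.6  85. ]
edgeL [ 428.9 -138.7   94. ]
boltend [583.1 -12.3 108.5]
cheekLL [461.3 -56.1 102. ]
cheekRR [525.9 -49.  102. ]
```

```bash
python3 -m creep '[[0,0.1,-0.9,0.01,0,0,0],[2.5,0,0,0,0,0,0],[2.5,0,0,0,0,0,0],[2.5,0,0,0,0,0,0],[1.5,0,0,0,0,0,0],[1,0,0,0,0,0,0],[0,0,0,0,0,0,0]]'; python3 -c "
from h import *
togo((591.4,-93.5,122))
for n in ('scene','side','wrist'):
    im=robot.camera(n)[:,:,::-1]; cv2.imwrite(f'pics/{n}2.png',im)
im=cv2.imread('pics/scene2.png')[120:240,200:400]; cv2.imwrite('pics/scene2c.png',cv2.resize(im,(800,480),interpolation=cv2.INTER_CUBIC))
"
```

```text
t: 4.47
eef_pos: [588.8, -93.7, 120.6]
orientation: [0.523, 0.474, 0.524, -0.476]
contact_force: [0.3, -0.0, 1.1]
finger_gap: 0.004
t 4.47 p [588.8 -93.7 120.6] x [-0.003 -0.    -1.   ] y [ 0.995  0.097 -0.003] z [ 0.097 -0.995 -0.   ] F [ 0.3 -0.   1.1] gap 0.0 j [-0.5   0.36  0.71  1.75 -0.26  1.13  0.39]
shift cm [-0.14  0.26  0.  ]
```

View pics/wrist2.png

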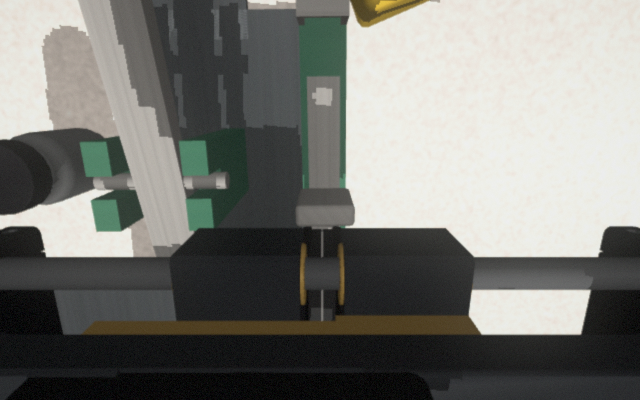

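View pics/scene2c.png

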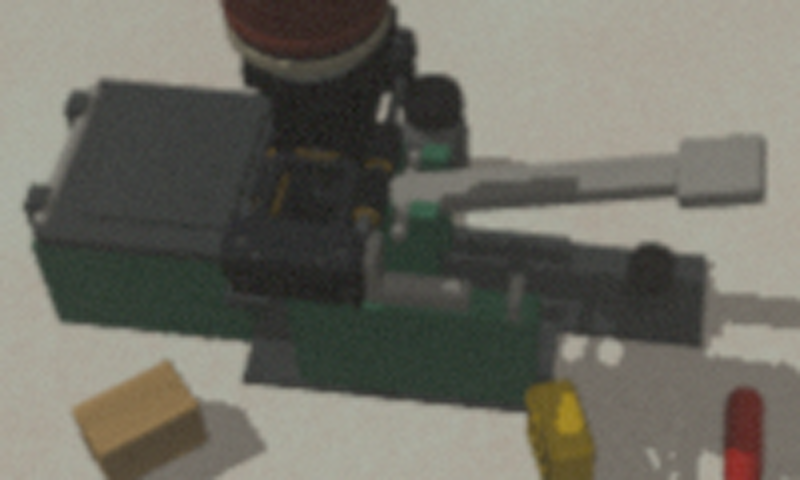

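```bash
python3 -m creep '[[0,0.2,0,0.01,0,0,0],[0,0,-0.7,0,0,0,0],[0,0,-0.7,0,0,0,0],[0,0,-0.7,0,0,0,0],[0,0,-0.7,0,0,0,0],[0,0,-0.7,0,0,0,0],[0,0,-0.7,0,0,0,0],[0,0,-0.7,0,0,0,0]]';python3 -m creep '[[0,0,-0.3,0,0,0,0],[0,0,-0.3,0,0,0,0],[0,0,-0.3,0,0,0,0]]'; python3 -c "
from h import *
togo((587,-33,122))"
```

```text
t: 5.28
eef_pos: [587.6, -44.1, 122.6]
orientation: [0.521, 0.478, 0.521, -0.478]
contact_force: [-0.6, -3.0, 2.0]
finger_gap: 0.007
t: 5.53
eef_pos: [587.4, -43.1, 122.8]
orientation: [0.522, 0.478, 0.517, -0.481]
contact_force: [6.6, -31.3, -4.9]
finger_gap: 0.005
t 5.53 p [587.4 -43.1 122.8] x [ 0.002 -0.009 -1.   ] y [0.997 0.08  0.002] z [ 0.08  -0.997  0.009] F [  6.6 -31.3  -4.9] gap 0.0 j [-0.59  0.33  0.71  1.77 -0.23  1.12  0.27]
shift cm [ 0.07  0.04 -1.01]
```

```bash
python3 -c "
from h import *
for n in ('scene','side','wrist'):
    im=robot.camera(n)[:,:,::-1]; cv2.imwrite(f'pics/{n}3.png',im)
im=cv2.imread('pics/scene3.png')[120:240,200:400]; cv2.imwrite('pics/scene3c.png',cv2.resize(im,(800,480),interpolation=cv2.INTER_CUBIC))
im=cv2.imread('pics/side3.png')[160:300,220:400]; cv2.imwrite('pics/side3c.png',cv2.resize(im,(720,560),interpolation=cv2.INTER_CUBIC))
togo((0,0,0))
"
```

```text
t 5.68 p [587.4 -43.2 122.8] x [ 0.002 -0.009 -1.   ] y [0.997 0.08  0.001] z [ 0.08  -0.997  0.009] F [  5.1 -23.7  -2.6] gap 0.0 j [-0.59  0.33  0.71  1.77 -0.23  1.12  0.27]
shift cm [ 12.11 -58.23  -9.09]
```

View pics/wrist3.png

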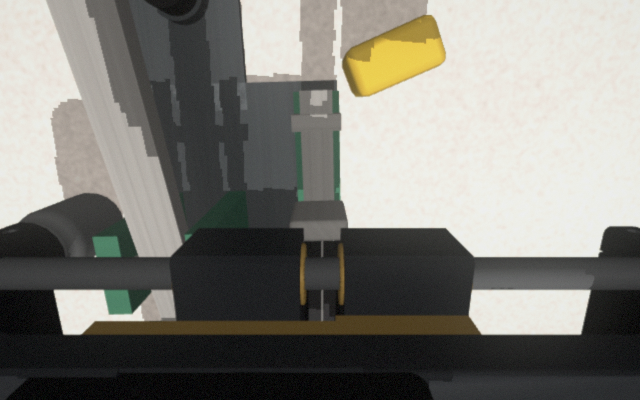

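View pics/scene3c.png

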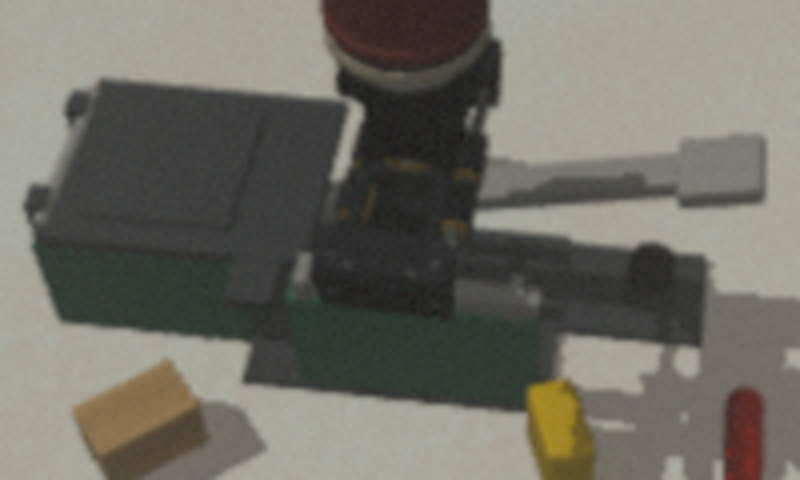

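View pics/side3c.png

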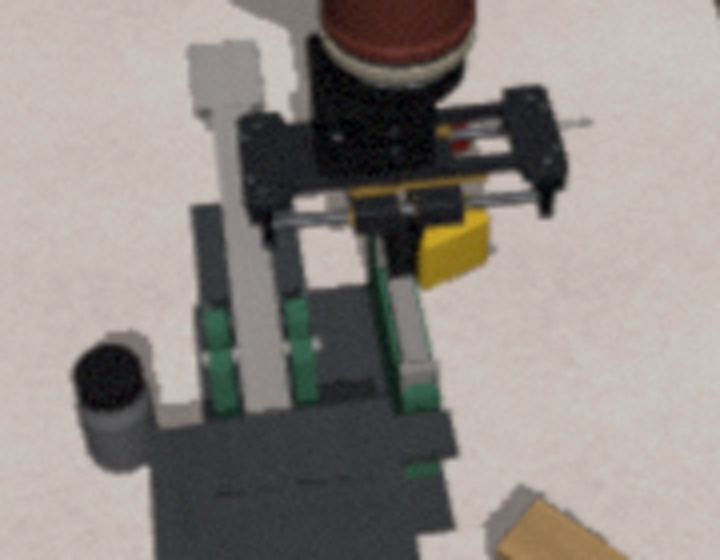

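```bash
python3 -c "
from h import *
R=Ro.from_euler('z',-.109)
for n,uv,z in [('tabtop far',(318,203),142.5),('tabtop near',(319,224),142.5),('strap near',(316,129),114),('strap far',(316,115),114),('bolt end',(318,90),108.5),('guide end',(317,82),96.5)]:
    P=atz('wrist',uv,z); print(n,P.round(1),R.apply(P-[494,-77,0]).round(1))
P=atz('side',(220+418/4,160+362/4),108.5);print('bolt near end',R.apply(P-[494,-77,0]).round(1))
im=cv2.imread('pics/wrist3.png')[60:250,250:390]; cv2.imwrite('pics/wrist3c.png',cv2.resize(im,(440,600),interpolation=cv2.INTER_CUBIC))
"
```

```text
tabtop far [583.4 -13.9 142.5] [ 95.7  53.  142.5]
tabtop near [584.6 -23.3 142.5] [ 95.9  43.5 142.5]
strap near [580.   14.5 114. ] [ 95.4  81.6 114. ]
strap far [579.5  21.1 114. ] [ 95.6  88.2 114. ]
bolt end [579.5  32.7 108.5] [ 96.9  99.7 108.5]
guide end [578.5  36.8  96.5] [ 96.4 104.   96.5]
bolt near end [ 95.  -45.7 108.5]
```

View pics/wrist3c.png

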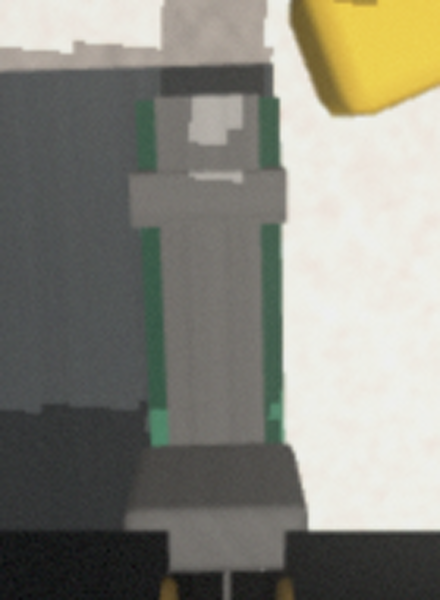

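```bash
python3 -m creep '[[0,0,1,0,0,0,0],[0,0,1,0,0,0,0],[-2,0,0,0,0,0,0],[-3,0,0,0,0,0,0],[-3,0,0,0,0,0,0],[-2,0,0,0,0,0,0],[0,0,0,0,0,0,0]]'; python3 -c "
from h import *
togo((471,126,200),.109)
for n in ('scene','side'):
    im=robot.camera(n)[:,:,::-1]; cv2.imwrite(f'pics/{n}4.png',im)
im=cv2.imread('pics/scene4.png')[120:240,200:400]; cv2.imwrite('pics/scene4c.png',cv2.resize(im,(800,480),interpolation=cv2.INTER_CUBIC))
"
```

```text
t: 6.27
eef_pos: [590.7, -55.2, 226.9]
orientation: [0.522, 0.48, 0.52, -0.476]
contact_force: [0.7, -0.6, 0.2]
finger_gap: 0.005
t 6.27 p [590.7 -55.2 226.9] x [ 0.006  0.002 -1.   ] y [0.996 0.086 0.006] z [ 0.086 -0.996 -0.001] F [ 0.7 -0.6  0.2] gap 0.0 j [-0.6   0.25  0.74  1.64 -0.17  1.32  0.26]
shift cm [  2.65 -10.38 -19.08]
turn tool rv [-0.023 -0.001 -0.006]
```

View pics/scene4c.png

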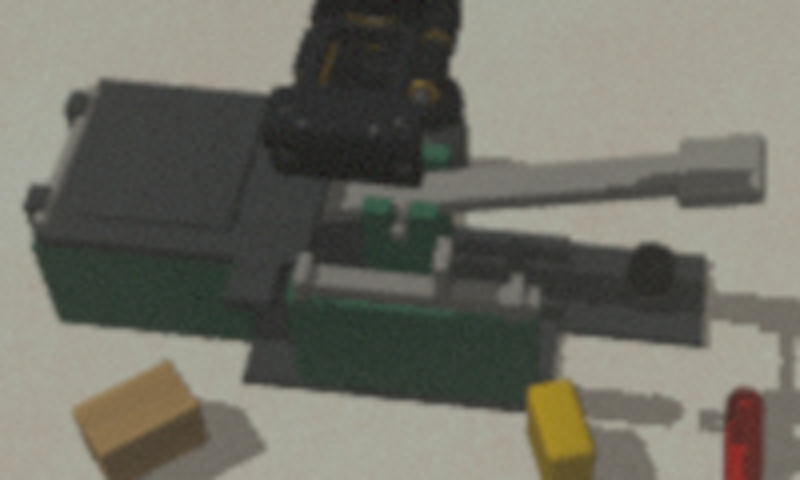

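```bash
python3 -m creep '[[0,-2.1,-2.2,-0.023,0,0,0],[0,-2.1,-2.2,0,0,0,0],[0,-2.1,-2.2,0,0,0,0],[0,-2.1,-2.2,0,0,0,0],[0,-2,-2.2,0,0,0,0],[0,0,0,0,0,0,0]]'; python3 -c "
from h import *
togo((471,126,200),.109)
im=robot.camera('wrist')[:,:,::-1]; cv2.imwrite('pics/wrist5.png',im)
r=robot.trace('lever_pad','wrist'); print([(x['score'],x['rect']) for x in r])
"
```

```text
t: 6.87
eef_pos: [469.7, 47.3, 221.0]
orientation: [0.526, 0.47, 0.529, -0.471]
contact_force: [0.3, 0.6, 0.5]
finger_gap: 0.004
t 6.87 p [469.7  47.3 221. ] x [-0.004  0.002 -1.   ] y [ 0.993  0.114 -0.004] z [ 0.114 -0.993 -0.002] F [0.3 0.6 0.5] gap 0.0 j [-0.83 -0.07  0.62  1.9   0.04  1.29 -0.11]
shift cm [ 2.12  1.03 -7.8 ]
turn tool rv [ 0.005 -0.002  0.004]
[(0.73, [340.0, 137.9, 73.4, 181.9])]
```

View pics/wrist5.png

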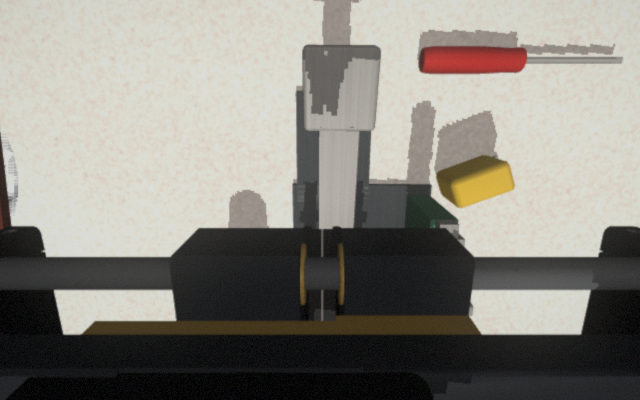

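```bash
python3 -c "
from h import *
for uv in [(341,88),(303,47),(379,47),(377,127),(305,127)]: print(atz('wrist',uv,145).round(1))
P=atz('wrist',(341,88),145); togo((P[0],P[1],165),.109)
"
```

```text
[476.1 125.  145. ]
[448.9 147.1 145. ]
[497.1 152.5 145. ]
[503.4 102.7 145. ]
[455.2  97.3 145. ]
t 6.97 p [472.7  44.2 221.7] x [-0.001  0.001 -1.   ] y [ 0.994  0.111 -0.001] z [ 0.111 -0.994 -0.001] F [ 0.  -0.9 -0.5] gap 0.0 j [-0.83 -0.06  0.62  1.9   0.04  1.29 -0.1 ]
shift cm [ 5.67  1.25 -7.99]
turn tool rv [ 0.002 -0.001  0.001]
```

```bash
python3 -m creep '[[0,0.3,-2,0,0,0,0],[0,0.3,-2,0,0,0,0],[0,0.3,-2,0,0,0,0],[0,0.3,-2,0,0,0,0],[1.5,0,-0.1,0,0,0,0],[2,0,0,0,0,0,0],[2,0,0,0,0,0,0],[0,0,0,0,0,0,0]]'; python3 -c "
from h import *
togo((475,126,145),.109)
for n in ('scene','side','wrist'):
    im=robot.camera(n)[:,:,::-1]; cv2.imwrite(f'pics/{n}6.png',im)
im=cv2.imread('pics/scene6.png')[120:240,260:460]; cv2.imwrite('pics/scene6c.png',cv2.resize(im,(800,480),interpolation=cv2.INTER_CUBIC))
"
```

```text
t: 7.63
eef_pos: [475.4, 123.2, 163.4]
orientation: [0.525, 0.47, 0.527, -0.475]
contact_force: [-0.7, 0.1, -0.3]
finger_gap: 0.007
t 7.63 p [475.4 123.2 163.4] x [-0.006 -0.004 -1.   ] y [ 0.994  0.107 -0.006] z [ 0.107 -0.994  0.003] F [-0.7  0.1 -0.3] gap 0.01 j [-0.89  0.05  0.56  1.94 -0.02  1.17 -0.21]
shift cm [ 1.84  0.   -0.29]
turn tool rv [-0.002  0.003  0.006]
```

View pics/scene6c.png

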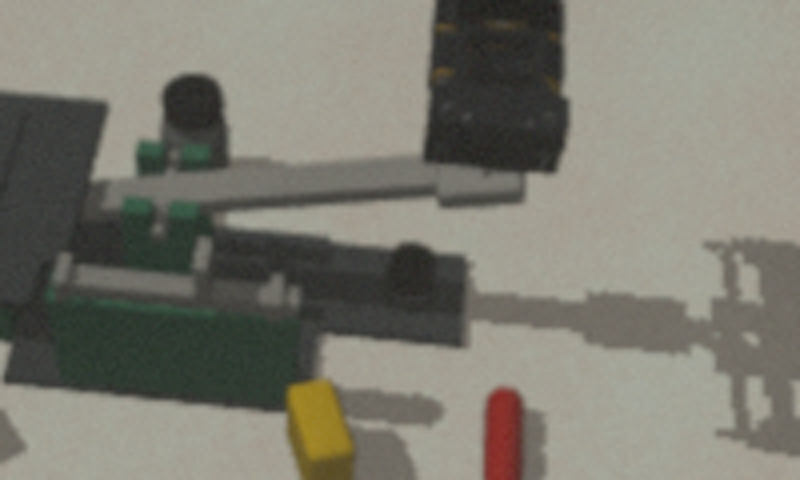

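View pics/wrist6.png

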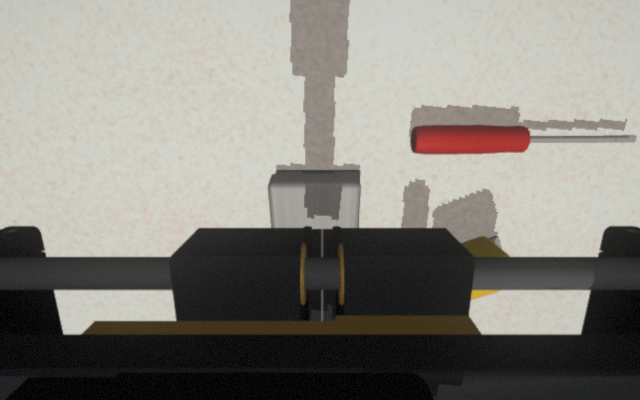

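```bash
python3 -m creep '[[1,-0.1,-0.3,0,0,0,0],[0.8,0,0,0,0,0,0],[0.8,0,0,0,0,0,0],[0.8,0,0,0,0,0,0],[0.8,0,-0.1,0,0,0,0],[0.8,0,-0.1,0,0,0,0]]'; python3 -c "
from h import *
togo((475,130,50),.109)"
```

```text
t: 8.28
eef_pos: [476.4, 131.1, 117.9]
orientation: [0.526, 0.473, 0.527, -0.471]
contact_force: [-0.8, 3.7, 7.8]
finger_gap: 0.004
t 8.28 p [476.4 131.1 117.9] x [ 0.002  0.003 -1.   ] y [0.994 0.109 0.002] z [ 0.109 -0.994 -0.002] F [-0.8  3.7  7.8] gap 0.0 j [-0.88  0.1   0.56  1.99 -0.06  1.06 -0.19]
shift cm [ 6.79 -0.17  0.11]
turn tool rv [-0.    -0.002 -0.002]
```

Lever is moving (7.8 N), so the hatch is free. I'll keep pressing.

```bash
python3 -m creep '[[0.8,0,0,0,0,0,0],[0.8,0,0,0,0,0,0],[0.8,0,0,0,0,0,0],[0.8,0,0,0,0,0,0],[0.8,0,0,0,0,0,0],[0.8,0,0,0,0,0,0],[0.6,0,0,0,0,0,0],[0.4,0,0,0,0,0,0],[0,0,0,0,0,0,0]]'; python3 -c "
from h import *
togo((475,130,49),.109)"
```

```text
t: 9.03
eef_pos: [476.2, 130.4, 59.3]
orientation: [0.527, 0.473, 0.526, -0.472]
contact_force: [0.2, 3.5, 4.2]
finger_gap: 0.003
t 9.03 p [476.2 130.4  59.3] x [ 0.001  0.001 -1.   ] y [0.994 0.108 0.001] z [ 0.109 -0.994 -0.001] F [0.2 3.5 4.2] gap 0.0 j [-0.86  0.19  0.55  2.05 -0.12  0.94 -0.13]
shift cm [ 1.03 -0.12  0.03]
turn tool rv [-0.    -0.001 -0.001]
```

```bash
python3 -m creep '[[0.4,0,0,0,0,0,0],[0.4,0,0,0,0,0,0],[0.3,0,0,0,0,0,0],[0.3,0,0,0,0,0,0],[0,0,0,0,0,0,0],[0,0,0,0,0,0,0]]'; python3 -c "
from h import *
togo((475,130,49),.109)"
```

```text
t: 9.53
eef_pos: [477.3, 129.1, 47.4]
orientation: [0.527, 0.473, 0.526, -0.472]
contact_force: [-3.8, -4.9, 24.7]
finger_gap: 0.007
t 9.53 p [477.3 129.1  47.4] x [ 0.002  0.001 -1.   ] y [0.994 0.107 0.003] z [ 0.107 -0.994 -0.001] F [-3.8 -4.9 24.7] gap 0.01 j [-0.85  0.21  0.55  2.06 -0.14  0.91 -0.12]
shift cm [-0.16 -0.22 -0.12]
turn tool rv [-0.002 -0.001 -0.003]
```

```bash
python3 -m creep '[[0,0,0,0,0,0,0],[0,0,0,0,0,0,0],[0,0,0,0,0,0,0]]'; python3 -c "
from ov import *
for n in ('scene','side','wrist'):
    im=robot.camera(n)[:,:,::-1]; cv2.imwrite(f'pics/{n}7.png',im)
p=(494,-77,.109)
im=cv2.resize(cv2.imread('pics/scene7.png')[110:250,200:400],(800,560),interpolation=cv2.INTER_CUBIC); cv2.imwrite('pics/scene7c.png',im)
sh=shapes(.05,-.21,.22); sh={k:sh[k] for k in('H','L','bolt')}
cv2.imwrite('pics/scene7o.png',draw('scene',im,p,(200,110),4,sh))
im=cv2.imread('pics/side7.png')[160:360,220:400]; cv2.imwrite('pics/side7c.png',cv2.resize(im,(540,600),interpolation=cv2.INTER_CUBIC))
togo((475,130,49))
for n in('scene','side'):
  for k in ['jar','tape','screwdriver','offcut']:
    print(n,k,[np.round(x['rect'],1).tolist() for x in robot.look_for(k,n)[:1]])
"
```

```text
t: 9.78
eef_pos: [477.3, 129.1, 47.4]
orientation: [0.527, 0.473, 0.526, -0.472]
contact_force: [-4.5, -4.1, 24.0]
finger_gap: 0.007
t 9.93 p [477.3 129.1  47.4] x [ 0.003  0.001 -1.   ] y [0.994 0.107 0.003] z [ 0.107 -0.994 -0.001] F [-4.2 -3.9 24.6] gap 0.01 j [-0.85  0.21  0.55  2.06 -0.14  0.91 -0.12]
shift cm [-0.16 -0.22 -0.11]
scene jar []
scene tape [[342.5, 229.6, 15.6, 31.0]]
scene screwdriver [[387.1, 251.2, 9.9, 69.3]]
scene offcut []
side jar []
side tape [[332.0, 221.9, 17.8, 23.1]]
side screwdriver [[333.2, 193.9, 53.9, 11.2]]
side offcut [[360.2, 303.9, 37.6, 37.9]]
```

View pics/scene7c.png

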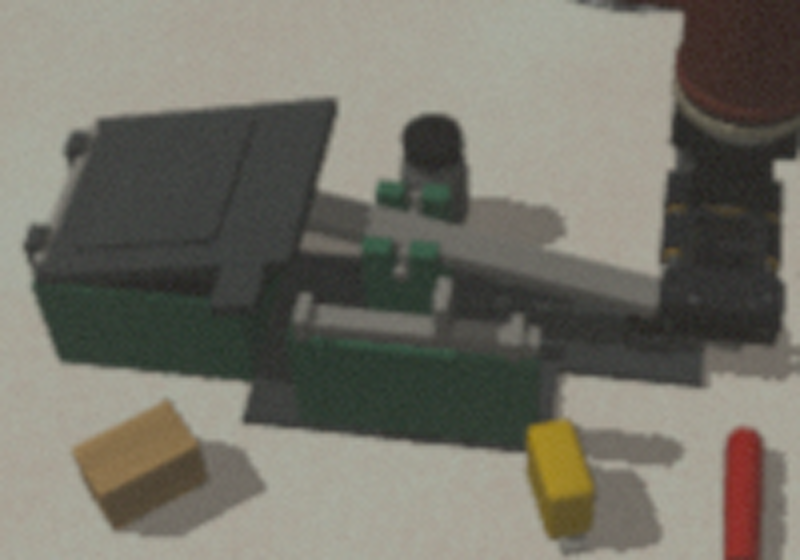

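View pics/scene7o.png

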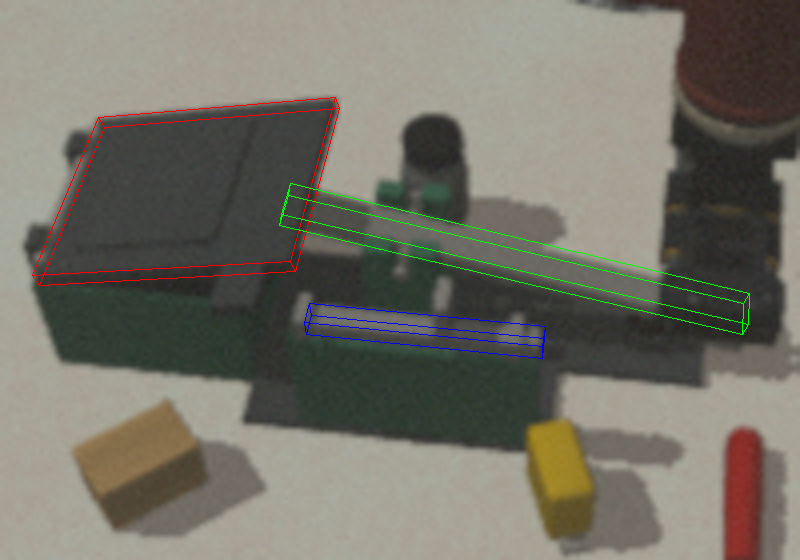

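View pics/side7c.png

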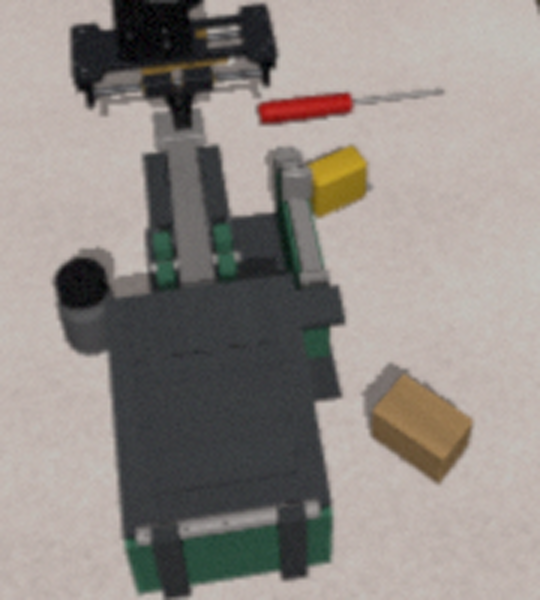

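```bash
python3 -c "
from rig import robot
print(robot.sign_off()); print(robot.get_state()['t'])"
```

```text
the job is handed in; nothing more can be done
None
the job is handed in; nothing more can be done
```

The battery box is open: the bolt is fully back, the lever is down on its buffer, and I handed in at about 10 s of the 40 s with the shut fingers still holding it there.

- **Bolt:** I pushed its tab along +y until it hit the end stop (about 31 N). The wrist picture put the tab about 50 mm from where it started, and the later pictures show the ear clear of the bolt.
- **Lever and hatch:** I pressed the pad down, needing about 8 N early in the press. The last reading had the fingertips at 47.4 mm with 24 to 25 N, so the buffer is about 6 to 7 mm pressed in. The final scene picture matches a model with the hatch 0.22 rad open and the bolt at 50 mm. It also shows the lever still in its cradle.
- **Things standing around:** the jar, tape measure, screwdriver and offcut look unmoved in the pictures. The network missed the jar in both final pictures and the offcut in one, so the jar was checked by eye only.
- **What disagreed:**
  - My first position fit from the fixed cameras was about 10 mm off, and close wrist views corrected it.
  - The fingers met the bolt's tab about 10 mm sooner than their 19 mm pad width suggested.

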